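Load the fittings washer and screw its lid on

TASK

Put all the loose hose fittings lying on the bench into the washing pot, then set the blue lid level on its neck, turn it backward until you feel it drop into the thread, and screw it clockwise fully home. Only then press the green start button fully down and let it come back up, leaving the other tools and parts on the bench where they are.

Things in the scene. Friction and masses are not known exactly. Their poses are not given: they have to be found in the camera images.
- pot: steel washing pot, fixed on the bench, upright; origin at the centre of its foot, z up. Round, 140 mm tall, foot 154 mm across, open mouth 110 mm across inside, inner floor 8 mm above the bench. A blue-tipped drain stub points along own x, 35 mm up.
- pot_mouth (a point): centre of the pot's mouth, level with the rim, 140 mm above the bench
- pot_thread (a point): on the pot's axis, 118 mm up: its brass screw thread (136 mm across, 108 to 128 mm up) has three equal starts 120 deg apart at an angle that varies and is not tied to the pot's yaw: find one by feel. A stop at each thread's lower end stands above as well as below it, so a lid turned clockwise while its lugs lie on top of the thread only jams.
- lid: loose blue screw lid, 150 mm across, 36 mm tall without its bar, 0.3 to 0.5 kg; origin at the centre of its underside (skirt's lower edge), z up. Inside: a black centring plug 105 mm across, tapered at its lower end 6 mm above the origin, and 3 lugs 120 deg apart 2 to 6 mm above the origin, one on own +x. Clockwise from above screws it on.
- lid_grip (a point): middle of the lid's black grip bar, 51 mm above the lid's origin: bar 90 mm long along the lid's x, 20 mm wide, 30 mm tall (36 to 66 mm above the origin). With the fingers standing close beside the bar without squeezing, they can turn the lid while it stays free to sink by its own weight.
- lid_skirt (a point): lid's origin again. Its height above the pot's origin: 120 to 126 mm with the lugs on top of the thread, 116 mm once turned backward (anticlockwise, up to 120 deg) and dropped into a thread start, 110 mm when screwed fully home against the stop (90 to 105 deg clockwise from there, sinking evenly). If it sits tilted, a lug is still caught on top: turn backward again.
- start (a joint): travel of the green start button, m: 0 released, 0.008 fully down; a spring of 6 N at full travel brings it back up
- start_top (a point): centre of the top face of the green button, 36 mm across, on top of the grey control box (110 x 130 x 60 mm, fixed); faces up and is pressed straight down
- fitting1: all-brass hose fitting 64 mm long: a square body 26 x 26 mm and 26 mm long in its middle, with a round barbed end (21 mm diameter, 19 mm long) on each side. Origin at its middle; own x axis along its length. It lies on the bench on a flat of its body, origin 13 mm up; grip the square body from above across two flats. 0.1 to 0.2 kg. May be absent.
- fitting2: brass-bodied, with blue ends, hose fitting 64 mm long: a square body 26 x 26 mm and 26 mm long in its middle, with a round barbed end (21 mm diameter, 19 mm long) on each side. Origin at its middle; own x axis along its length. It lies on the bench on a flat of its body, origin 13 mm up; grip the square body from above across two flats. 0.1 to 0.2 kg. May be absent.
- fitting3: all-steel hose fitting 64 mm long: a square body 26 x 26 mm and 26 mm long in its middle, with a round barbed end (21 mm diameter, 19 mm long) on each side. Origin at its middle; own x axis along its length. It lies on the bench on a flat of its body, origin 13 mm up; grip the square body from above across two flats. 0.1 to 0.2 kg. May be absent.
- fitting4: steel-bodied, with brass ends, hose fitting 64 mm long: a square body 26 x 26 mm and 26 mm long in its middle, with a round barbed end (21 mm diameter, 19 mm long) on each side. Origin at its middle; own x axis along its length. It lies on the bench on a flat of its body, origin 13 mm up; grip the square body from above across two flats. 0.1 to 0.2 kg. May be absent.
- wrench: open-ended wrench 200 mm long lying on the bench (bystander)
- screwdriver: screwdriver 140 mm long with orange handle lying on the bench (bystander)
- tin: flat green round tin, 84 mm across, 20 mm tall (bystander)
- clamp: bright steel hose clamp ring, 60 mm across, 14 mm tall (bystander)
- oring: black rubber O-ring, 66 mm across, 8 mm tall (bystander)

How it is judged:
On the way, in this order (a step that is already met when the one before it is completed fails the run):
1. every fitting present lies in the pot, let go (horizontal distance between each of fitting1, fitting2, fitting3, fitting4 and pot below 0.05 m and z of fitting1 in the frame of pot between 0.005 and 0.115 m and z of fitting2 in the frame of pot between 0.005 and 0.115 m and z of fitting3 in the frame of pot between 0.005 and 0.115 m and z of fitting4 in the frame of pot between 0.005 and 0.115 m and linear speed of each of fitting1, fitting2, fitting3, fitting4 below 0.03 m/s and contact force between the fingers and fitting1 below 0.1 N and contact force between the fingers and fitting2 below 0.1 N and contact force between the fingers and fitting3 below 0.1 N and contact force between the fingers and fitting4 below 0.1 N), for 0.2 s.
2. the lid is brought squarely onto the neck (horizontal distance between lid and pot below 0.01 m and angle between lid's own z axis and vertical below 0.15 rad and z of lid in the frame of pot between 0.105 and 0.155 m), for 0.05 s.
3. the lid has dropped into the thread start (horizontal distance between lid and pot below 0.006 m and angle between lid's own z axis and vertical below 0.04 rad and z of lid in the frame of pot between 0.113 and 0.1182 m), for 0.05 s.
4. the lid is screwed fully home (horizontal distance between lid and pot below 0.006 m and angle between lid's own z axis and vertical below 0.04 rad and z of lid in the frame of pot between 0.105 and 0.112 m), for 0.2 s.
5. the start button is pressed fully down (value of joint start above 0.007 m), for 0.05 s.
At the end, for the whole second after the job is handed in: All fittings present are in the pot (under 50 mm from its axis, below the rim); the lid is level (0.04 rad), centred (6 mm) and within 2 mm of its lowest, fully screwed position; the start button was pressed at least 7 mm down after that and is up again (within 1.5 mm) (all of step 4 and horizontal distance between each of fitting1, fitting2, fitting3, fitting4 and pot below 0.05 m and z of fitting1 in the frame of pot between 0.005 and 0.115 m and z of fitting2 in the frame of pot between 0.005 and 0.115 m and z of fitting3 in the frame of pot between 0.005 and 0.115 m and z of fitting4 in the frame of pot between 0.005 and 0.115 m and value of joint start below 0.0015 m and linear speed of lid below 0.02 m/s); the robot touches nothing.
It fails at once if the start button is pressed before the lid is screwed home (value of joint start above 0.004 m and not (horizontal distance between lid and pot below 0.006 m and angle between lid's own z axis and vertical below 0.04 rad and z of lid in the frame of pot between 0.105 and 0.112 m)).
It fails at once if a tool or part that does not belong to the job is moved more than 40 mm (distance of any of wrench, screwdriver, tin, clamp, oring from where it was at the start of the episode above 0.04 m).
Of fitting1, fitting2, fitting3, fitting4 only 3 to 4 are there at a start; the rules pass over those that are not, and their reading is None.
At some moment in a run one of fitting1, fitting2, fitting3, fitting4 may be knocked a few centimetres aside while the robot is not near it.
Once in a run the grip may slacken for a moment while it holds something.
It also fails if it takes over 208 s, if anything falls off the work surface, if the arm or the gripper's body presses on something with over 40 N, if the wrist force passes 120 N, or if a joint passes its speed limit or range.

ROBOT

A 6-joint arm with a two-finger parallel gripper is mounted at the origin on the work surface. World frame = base frame: x ahead of the robot, y to its left, z up, the work surface at z = 0. Lengths are in m, angles in rad, forces in N, time in s.
With the tool pointing down it reaches from about 0.325 to 0.9 m from the base axis. Payload 6.1 kg.
Tool frame: the origin (TCP) lies between the finger pads; the fingertips stand 17 mm ahead of it and the grasp point (between the pads) lies 2 mm behind it; z points along the fingers, y is the line along which they close (so a half turn about z gives the same grasp; the last joint's range is limited). The gripper opens to 85 mm and grips with 20 to 120 N. Pads are 22 mm wide; open, the fingers measure 114 mm over their backs; the gripper's body (76 mm by 85 mm) begins 54 mm behind the grasp point. The pads swing forward as they close: fully open they stand 13 mm farther back than shut.
Start: joints at [1.16, 0.22, 1.526, -0, 1.395, -0.126], TCP at [0.176, 0.6, 0.248] pointing down, gripper open.
Joint ranges: [-2.98, 2.98], [-0.91, 2.08], [0.09, 2.57], [-1.24, 4.39], [0.2, 2.65], [-2.68, 2.68]. Speed limits (rad/s): [2.57, 2.57, 3.01, 3.14, 3.14, 3.14].

INTERFACE

Orientations are given as a 3x3 rotation matrix whose columns are the frame's x, y, z axes.
In Python, from bench import ctrl gives the robot as it stands.
- The arm moves only by the shell command python3 nudge.py 'ROWS' [FORCE]. ROWS is a JSON list that holds a single list of rows (three levels of brackets), with 1 to 5 rows, each of 7 numbers: the finger opening in m, then dx, dy, dz in m, then a rotation vector rx, ry, rz in rad; each row is the pose to reach, as a shift and turn from the pose commanded when the command began, along the tool's axes at that moment; what a row does not reach only later rows make up. A row lasts 1/12 s, in which the tool goes at most 0.0417 m and 0.125 rad, less where a joint would pass 70% of its speed; a pose out of reach is approached as far as the arm can. The fingers move at their own pace and stop on an object; FORCE is the grip in N (left out, the last holds). Time passes only in rows, so rows that do not move let the fingers close. It prints the time, the measured TCP pose, the force, the opening and the grip force at its end. Input that does not fit is refused with a message, and nothing moves.
- ctrl.sense(): the state, without advancing time (a new reading comes with each control period).
- ctrl.read_camera(name): name is "scene" or "side" or "wrist"; returns a dict with "pixels" (400x640x3 uint8, blue, green, red), "camera_matrix" (3x3 intrinsics, pixels), "extrinsics" (4x4, takes a point from world to camera coordinates); the wrist camera has in their place "T_tool_cam" (4x4, takes a point from camera to tool coordinates, whose origin is the TCP and whose axes are the flange's). Camera axes: x right, y down, z forward; pixel columns grow to the right and rows downward; lengths in m; the calibration is good to about 2 mm. A picture is of the moment at which its call begins: read the wrist's pose just before it. There is no depth.
- ctrl.close_job(): hands the job in; it is judged then, once.
The state is a dict: "time": time; "joints": joint angles; "dq": joint speeds; "joint_efforts": joint torques, N m; "tool_pos": TCP position; "eef_rot": TCP orientation; "force": force on the tool from outside, world axes, zero at the start; "moment": the same for the moment, N m; "grip_width": finger opening in m; "grip_force": force on a finger pad.
Only numpy, scipy, OpenCV 4.12 (cv2) and the standard library are available. Lean on these libraries where they do the work, as an engineer would, in place of code of your own. Each camera call takes 0.05 s, during which the arm holds its last target. There are 200 camera calls.

## Working session

There is one attempt and no reset: what is moved stays moved. The work goes in short steps, Python scripts to look and compute and a shell command to move; the robot and the scene stay as the last step left them, time stands still between calls to the robot, and variables do not carry over. Pictures are saved under pics/ and viewed, at most 17 in all, crops included, and the job is handed in when it is done.

```bash
ls; mkdir -p pics
cat > h.py <<'E'
import numpy as np, cv2
from bench import ctrl
def snap(cam,fn=None):
    s=ctrl.sense(); c=ctrl.read_camera(cam)
    K=np.array(c["camera_matrix"])
    if cam=="wrist":
        T=np.eye(4);T[:3,:3]=s["eef_rot"];T[:3,3]=s["tool_pos"]
        E=np.linalg.inv(T@np.array(c["T_tool_cam"]))
    else: E=np.array(c["extrinsics"])
    if fn: cv2.imwrite("pics/"+fn,c["pixels"]); np.savez("pics/"+fn[:-4]+".npz",K=K,E=E)
    return np.array(c["pixels"]),K,E
def load(fn):
    d=np.load("pics/"+fn+".npz"); return d["K"],d["E"]
def pt(K,E,u,v,z):
    R,t=E[:3,:3],E[:3,3]; C=-R.T@t; d=R.T@np.linalg.solve(K,[u,v,1.]); return C+d*(z-C[2])/d[2]
def proj(K,E,p):
    q=K@(E[:3,:3]@np.array(p)+E[:3,3]); return q[:2]/q[2]
def go(target,yaw=None):
    """shift in tool axes to world target; yaw of tool y axis(world) mod pi"""
    s=ctrl.sense();R=np.array(s["eef_rot"]);d=R.T@(np.array(target)-s["tool_pos"])
    print("d",np.round(d,4), "fx",np.round(s["force"],1),"tcp",np.round(s["tool_pos"],4))
    if yaw is not None:
        cur=np.arctan2(R[1,1],R[0,1]); dy=(yaw-cur+np.pi/2)%np.pi-np.pi/2
        print("rz(tool)",-dy if R[2,2]<0 else dy,"q6",s["joints"][5])
E
python3 - <<'E'
from h import *
for c in("scene","side","wrist"):
    p,K,E=snap(c,c+"0.png"); print(c,K.round(1).tolist(),(-E[:3,:3].T@E[:3,3]).round(3))
s=ctrl.sense();print(np.round(s["eef_rot"],3),s["grip_width"])
E
```

```text
bench.py
nudge.py
pics
scene [[369.9, 0.0, 317.8], [0.0, 369.9, 194.2], [0.0, 0.0, 1.0]] [1.197 0.03  0.938]
side [[509.5, 0.0, 305.7], [0.0, 509.5, 205.2], [0.0, 0.0, 1.0]] [-0.076 -0.768  0.882]
wrist [[332.3, 0.0, 323.3], [0.0, 332.3, 196.6], [0.0, 0.0, 1.0]] [0.11  0.619 0.374]
[[-0.96   0.281 -0.001]
 [ 0.281  0.96  -0.001]
 [ 0.    -0.002 -1.   ]] 0.08541978283677748
```

View pics/scene0.png

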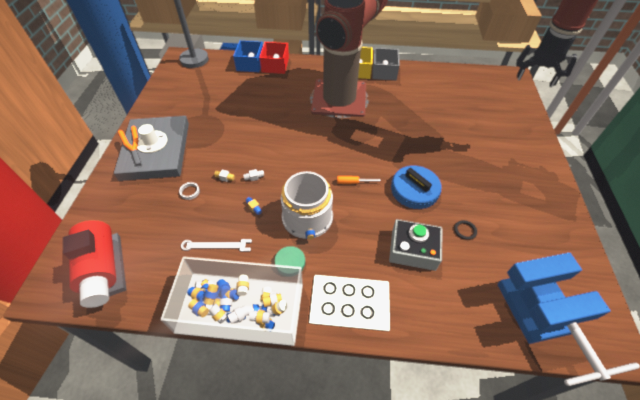

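View pics/side0.png

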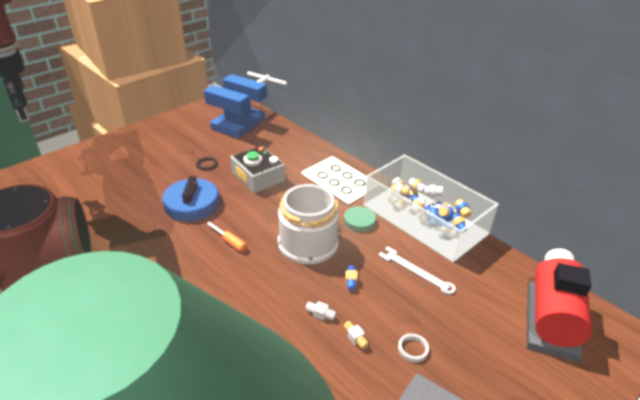

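The scene picture shows the pot at (307,205), lid at (416,187), control box at (417,240), and fittings at (225,176) steel with brass ends, (253,175) all steel, (253,206) blue ends. The side picture shows the same three at (356,335), (320,311) and (352,277), and no fourth. I'll enlarge both for accuracy.

Run:
```python
from h import *
a=cv2.imread("pics/scene0.png")[155:280,175:455]; b=cv2.imread("pics/side0.png")[135:365,155:435]
a=cv2.resize(a,None,fx=2.8,fy=2.8,interpolation=cv2.INTER_CUBIC)
cv2.imwrite("pics/a.png",a)
cv2.imwrite("pics/b.png",cv2.resize(b,None,fx=2.6,fy=2.6,interpolation=cv2.INTER_CUBIC))
for fn,l in(("scene0",[(225,176),(253,175),(253,206)]),("side0",[(356,335),(320,311),(352,277)])):
    K,E=load(fn)
    for u,v in l: print(fn,pt(K,E,u,v,.013).round(3))
K,E=load("scene0");print("lidtop",pt(K,E,417,184,.036).round(3),"button",pt(K,E,420,231,.07).round(3),"potrim",pt(K,E,307,188,.14).round(3))
K,E=load("side0");print("lidtop",pt(K,E,191,196,.036).round(3),"button",pt(K,E,253,157,.07).round(3),"potrim",pt(K,E,310,203,.14).round(3))
```

```text
scene0 [ 0.453 -0.344  0.013]
scene0 [ 0.44  -0.254  0.013]
scene0 [ 0.562 -0.229  0.013]
side0 [ 0.449 -0.348  0.013]
side0 [ 0.436 -0.252  0.013]
side0 [ 0.561 -0.228  0.013]
lidtop [0.445 0.271 0.036] button [0.64 0.26 0.07] potrim [ 0.575 -0.058  0.14 ]
lidtop [0.433 0.26  0.036] button [0.647 0.261 0.07 ] potrim [ 0.566 -0.075  0.14 ]
```

View pics/a.png

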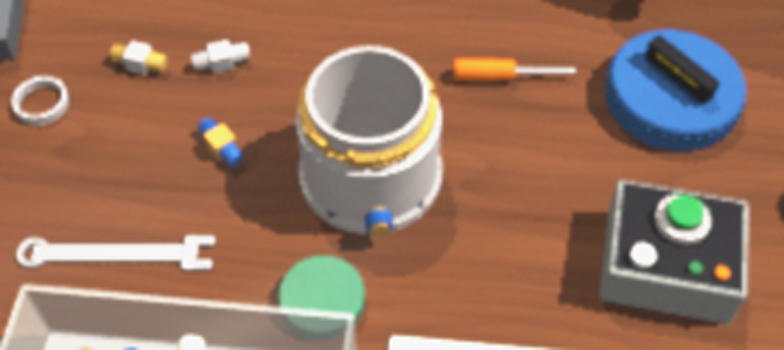

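View pics/b.png

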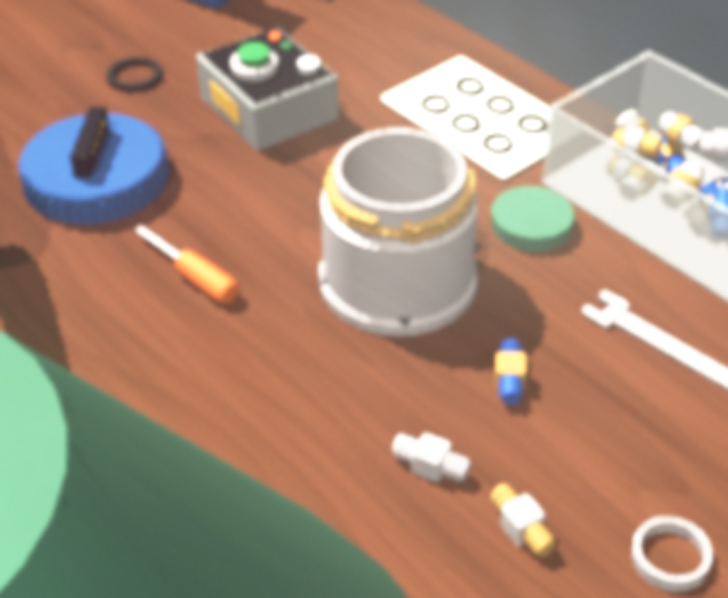

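The enlarged crops confirm just three loose fittings. The lid stands upright, with its bar ends at crop (652,50)–(713,90). The button is at (686,212) and the pot mouth is centred near (369,93). I'll move over the fittings and look with the wrist camera.

```bash
for i in 1 2 3 4; do python3 nudge.py '[[[0.085,-0.026,-0.033,-0.0025,0,0,0],[0.085,-0.052,-0.066,-0.005,0,0,0],[0.085,-0.078,-0.099,-0.0075,0,0,0],[0.085,-0.102,-0.132,-0.01,0,0,0],[0.085,-0.125,-0.165,-0.0125,0,0,0]]]' | tail -3; done
python3 - <<'E'
from h import *
K,E=load("scene0")
f=lambda u,v,z:pt(K,E,175+u/2.8,155+v/2.8,z)
for n,a,b,z in(("f4",(113,51),(165,65),.013),("f3",(193,62),(248,52),.013),("f2",(205,124),(238,160),.013),("bar",(652,45),(713,85),.066)):
    p,q=f(*a,z),f(*b,z);d=q-p;print(n,(p+q)/2,np.arctan2(d[1],d[0]),np.linalg.norm(d))
p,K,E=snap("wrist","w1.png");s=ctrl.sense();print(np.round(s["tool_pos"],3),np.round(s["joints"],2),np.round(s["force"],1))
E
```

```text
force: [0.6, -0.3, 0.8]
grip_width: 0.0852
grip_force: 0.0
force: [0.7, 0.1, 0.9]
grip_width: 0.0849
grip_force: 0.0
force: [1.1, 0.2, 0.5]
grip_width: 0.085
grip_force: 0.0
force: [0.5, 0.0, -0.1]
grip_width: 0.0853
grip_force: 0.0
f4 [ 0.451706   -0.34526554  0.013     ] 1.3456607396382738 0.06722907925358641
f3 [ 0.4409993  -0.25080718  0.013     ] 1.9068734974074977 0.06437014689308747
f2 [ 0.56046675 -0.22581875  0.013     ] 0.8014023679082057 0.06349030629175381
bar [0.44626057 0.26974062 0.066     ] 0.8868448573957316 0.080703471082072
[ 0.472 -0.183  0.298] [-0.52 -0.1   1.77 -0.    1.47 -1.8 ] [-3.4 -4.4  1.8]
```

View pics/w1.png

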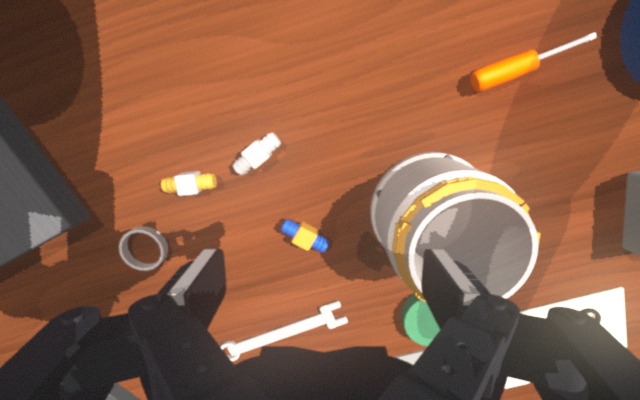

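The wrist picture puts the blue-ended fitting at (305,236), the steel one at (257,153) and the brass-ended one at (188,183). The pot mouth is centred near (473,246). I'll turn these into positions.

Run:
```python
from h import *
K,E=load("w1")
def ends(a,b,z):
    p,q=pt(K,E,*a,z),pt(K,E,*b,z);d=q-p;print(((p+q)/2).round(4),np.arctan2(d[1],d[0]).round(3),np.linalg.norm(d).round(4))
ends((282,226),(328,246),.013);ends((234,167),(280,139),.013);ends((161,185),(217,181),.013)
# pot mouth: outer rim points
P=np.array([pt(K,E,u,v,.14)[:2] for u,v in((537,245),(409,245),(470,192),(430,205),(520,205))])
A=np.c_[2*P,np.ones(len(P))];x=np.linalg.lstsq(A,(P**2).sum(1),rcond=None)[0];print("pot",x[:2],np.sqrt(x[2]+x[0]**2+x[1]**2))
K2,E2=load("side0");f=lambda u,v,z:pt(K2,E2,155+u/2.6,135+v/2.6,z)
for a,b in(((505,345),(511,400)),((398,443),(465,468)),((498,495),(548,545))):
    p,q=f(*a,.013),f(*b,.013);d=q-p;print("side",((p+q)/2).round(4),np.arctan2(d[1],d[0]))
go([.441,-.251,.12],.336)
```

```text
[ 0.5607 -0.2285  0.013 ] 0.847 0.0672
[ 0.4382 -0.2536  0.013 ] 1.819 0.0685
[ 0.4499 -0.349   0.013 ] 1.359 0.0721
pot [ 0.57102822 -0.06264365] 0.059895447935733453
side [ 0.556  -0.2275  0.013 ] -2.290072064774363
side [ 0.4391 -0.2516  0.013 ] -1.1748541261931653
side [ 0.449 -0.348  0.013] -1.6598470818549258
d [ 0.0103 -0.0736  0.1784] fx [-3.4 -4.4  1.8] tcp [ 0.4716 -0.1826  0.2981]
rz(tool) 0.9461218623194796 q6 -1.8048142345977392
```

```bash
python3 nudge.py '[[[0.055,0.002,-0.015,0.035,0,0,0.12],[0.055,0.004,-0.03,0.07,0,0,0.24],[0.055,0.006,-0.045,0.1,0,0,0.36],[0.055,0.008,-0.06,0.13,0,0,0.48],[0.055,0.01,-0.073,0.15,0,0,0.6]]]' >/dev/null;  python3 nudge.py '[[[0.055,0,0,0.01,0,0,0.12],[0.055,0,0,0.02,0,0,0.24],[0.055,0,0,0.03,0,0,0.36],[0.055,0,0,0.03,0,0,0.4],[0.055,0,0,0.03,0,0,0.4]]]'
python3 - <<'E'
from h import *
p,K,E=snap("wrist","w2.png");go([.439,-.252,.012],.27)
E
```

```text
time: 2.7
tool_pos: [0.4392, -0.2408, 0.1172]
eef_rot: [[-0.281, 0.96, -0.002], [0.96, 0.281, 0.001], [0.002, -0.001, -1.0]]
force: [0.7, -0.6, 0.7]
grip_width: 0.0552
grip_force: 0.0
d [-0.0104 -0.0036  0.1058] fx [ 0.4 -0.7  0.1] tcp [ 0.4396 -0.2411  0.1178]
rz(tool) 0.017111563834206756 q6 -0.9461407060395342
```

View pics/w2.png

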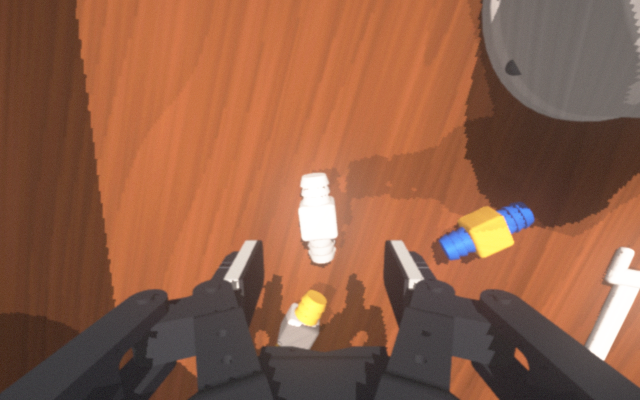

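The steel fitting sits between the fingers, centred at (318,217), with its axis running from (314,178) to (322,258). I'll compute the final approach.

Run:
```python
from h import *
K,E=load("w2")
for a,b in(((314,178),(322,258)),((445,247),(529,215))):
    p,q=pt(K,E,*a,.015),pt(K,E,*b,.015);d=q-p;m=(p+q)/2;an=np.arctan2(d[1],d[0]);print(m,an,np.linalg.norm(d))
    go([m[0],m[1],.017],an+np.pi/2)
m=pt(K,E,318,217,.026);print(m)
```

```text
[ 0.43885847 -0.25437616  0.015     ] -1.1961254976079814 0.06189289608225896
d [-0.0126 -0.0044  0.1008] fx [ 0.4 -0.7  0.1] tcp [ 0.4396 -0.2411  0.1178]
rz(tool) -0.08755926535270842 q6 -0.9461407060395342
[ 0.56012404 -0.22840508  0.015     ] 0.6925840886541841 0.0635613104902254
d [-0.0221  0.1192  0.1008] fx [ 0.4 -0.7  0.1] tcp [ 0.4396 -0.2411  0.1178]
rz(tool) 1.1653238019749192 q6 -0.9461407060395342
[ 0.43738529 -0.24891986  0.026     ]
```

```bash
python3 nudge.py '[[[0.055,-0.006,-0.002,0.035,0,0,-0.08],[0.055,-0.0115,-0.004,0.07,0,0,-0.08],[0.055,-0.0115,-0.004,0.09,0,0,-0.08],[0.055,-0.0115,-0.004,0.098,0,0,-0.08],[0.055,-0.0115,-0.004,0.098,0,0,-0.08]]]' 40; python3 nudge.py '[[[0.015,0,0,0,0,0,0],[0.015,0,0,0,0,0,0],[0.015,0,0,0,0,0,0],[0.015,0,0,0,0,0,0],[0.015,0,0,0,0,0,0]]]' 60 ; python3 nudge.py '[[[0.015,0,0,-0.03,0,0,0],[0.015,0,0,-0.07,0,0,0],[0.015,0,0,-0.11,0,0,0],[0.015,0,0,-0.15,0,0,0],[0.015,0,0,-0.19,0,0,0]]]' 60
python3 - <<'E'
from h import *
go([.571,-.064,.2])
E
```

```text
time: 3.17
tool_pos: [0.438, -0.2524, 0.0185]
eef_rot: [[-0.359, 0.933, -0.003], [0.933, 0.359, 0.003], [0.004, -0.002, -1.0]]
force: [-0.7, 0.2, 0.7]
grip_width: 0.0546
grip_force: 0.0
time: 3.58
tool_pos: [0.4409, -0.2546, 0.0225]
eef_rot: [[-0.358, 0.934, 0.003], [0.934, 0.358, -0.003], [-0.004, 0.002, -1.0]]
force: [-0.6, 1.4, 7.4]
grip_width: 0.0244
grip_force: 60.0
time: 4.0
tool_pos: [0.439, -0.2531, 0.2127]
eef_rot: [[-0.358, 0.934, 0.001], [0.934, 0.358, -0.0], [-0.001, 0.0, -1.0]]
force: [1.4, -1.3, -2.9]
grip_width: 0.0247
grip_force: 59.5
d [0.1293 0.191  0.0127] fx [ 1.4 -1.3 -2.9] tcp [ 0.439  -0.2531  0.2127]
```

```bash
python3 nudge.py '[[[0.015,0.022,0.032,0,0,0,0],[0.015,0.044,0.065,0,0,0,0],[0.015,0.066,0.098,0.0,0,0,0],[0.015,0.088,0.13,0.0,0,0,0],[0.015,0.108,0.16,0,0,0,0]]]' |tail -2;python3 nudge.py '[[[0.015,0.021,0.031,0.01,0,0,0],[0.015,0.021,0.031,0.04,0,0,0],[0.015,0.021,0.031,0.07,0,0,0],[0.015,0.021,0.031,0.095,0,0,0],[0.015,0.021,0.031,0.095,0,0,0]]]'
python3 nudge.py '[[[0.045,0,0,0,0,0,0],[0.045,0,0,0,0,0,0],[0.045,0,0,0,0,0,0],[0.045,0,0,-0.03,0,0,0],[0.045,0,0,-0.07,0,0,0]]]' 
python3 nudge.py '[[[0.05,-0.02,0,-0.04,0,0,0.12],[0.05,-0.04,0,-0.08,0,0,0.24],[0.05,-0.06,0,-0.1,0,0,0.36],[0.05,-0.08,0,-0.1,0,0,0.48],[0.05,-0.1,0,-0.1,0,0,0.6]]]'
python3 - <<'E'
from h import *
p,K,E=snap("wrist","w3.png")
go([.5605,-.2285,.12],.72-np.pi/2)
E
```

```text
grip_width: 0.0247
grip_force: 59.6
time: 4.83
tool_pos: [0.5673, -0.0631, 0.1095]
eef_rot: [[-0.359, 0.933, -0.01], [0.933, 0.359, 0.002], [0.006, -0.008, -1.0]]
force: [-2.4, -0.1, -3.9]
grip_width: 0.0246
grip_force: 59.7
time: 5.25
tool_pos: [0.5696, -0.0645, 0.1844]
eef_rot: [[-0.357, 0.934, -0.005], [0.934, 0.357, 0.001], [0.003, -0.004, -1.0]]
force: [0.8, 0.0, -0.3]
grip_width: 0.045
grip_force: 0.0
time: 5.67
tool_pos: [0.6096, -0.16, 0.2921]
eef_rot: [[0.238, 0.971, 0.01], [0.971, -0.238, -0.004], [-0.001, 0.01, -1.0]]
force: [-0.9, 0.6, -1.1]
grip_width: 0.0497
grip_force: 0.0
d [-0.0748 -0.0328  0.17  ] fx [-2.6 -2.5 -0.9] tcp [ 0.6095 -0.1632  0.29  ]
rz(tool) 0.6009748994563038 q6 -0.1355967630373502
```

View pics/w3.png

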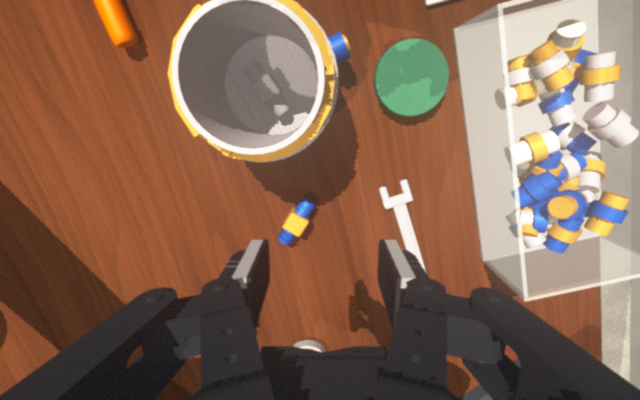

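The steel fitting is in the pot at about (266,92). The blue-ended fitting is at (297,223), with its axis from (286,242) to (308,203). The pot rim spans columns 172–338.

Run:
```python
from h import *
K,E=load("w3")
p,q=pt(K,E,286,242,.013),pt(K,E,308,203,.013);d=q-p;m=(p+q)/2;an=np.arctan2(d[1],d[0]);print(m,an,np.linalg.norm(d))
go([m[0],m[1],.12],an+np.pi/2)
im=cv2.imread("pics/w3.png")
# rim white ring edges
P=np.array([pt(K,E,u,v,.14)[:2] for u,v in((174,75),(336,75),(190,125),(225,153),(290,148),(322,28))])
A=np.c_[2*P,np.ones(len(P))];x=np.linalg.lstsq(A,(P**2).sum(1),rcond=None)[0];print("pot",x[:2],np.sqrt(x[2]+x[0]**2+x[1]**2))
```

```text
[ 0.55956712 -0.2318279   0.013     ] 0.8257091378982302 0.06126902394526694
d [-0.0783 -0.0329  0.17  ] fx [-2.6 -2.5 -0.9] tcp [ 0.6095 -0.1632  0.29  ]
rz(tool) 0.49526576155807334 q6 -0.1355967630373502
pot [ 0.57856972 -0.06232217] 0.06413135017904557
```

```bash
python3 nudge.py '[[[0.055,-0.02,-0.01,0.02,0,0,0.12],[0.055,-0.04,-0.02,0.05,0,0,0.24],[0.055,-0.06,-0.028,0.08,0,0,0.36],[0.055,-0.0765,-0.032,0.11,0,0,0.48],[0.055,-0.0765,-0.032,0.14,0,0,0.5]]]' |tail -1
python3 nudge.py '[[[0.055,0,0,0.03,0,0,0],[0.055,0,0,0.03,0,0,0],[0.055,0,0,0.03,0,0,0]]]' |tail -1
python3 - <<'E'
from h import *
p,K,E=snap("wrist","w4.png")
go([.5605,-.23,.020],.82-np.pi/2)
cv2.imwrite("pics/w4c.png",p[120:340,180:460])
E
```

```text
grip_force: 0.0
grip_force: 0.0
d [-0.0026  0.0036  0.0975] fx [ 0.5 -0.2 -0.2] tcp [ 0.5594 -0.2256  0.1175]
rz(tool) 0.017141453390688177 q6 0.21961833932960878
```

View pics/w4c.png

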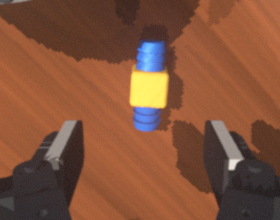

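The blue-ended fitting is aligned with the fingers, with its body at full-image (329,208). I'll descend, grip, and carry it to the pot.

```bash
python3 nudge.py '[[[0.055,-0.004,0.004,0.035,0,0,0],[0.055,-0.004,0.004,0.07,0,0,0],[0.055,-0.004,0.004,0.09,0,0,0],[0.055,-0.004,0.004,0.0975,0,0,0],[0.055,-0.004,0.004,0.0975,0,0,0]]]' 60 |grep pos; python3 nudge.py '[[[0.015,0,0,0,0,0,0],[0.015,0,0,0,0,0,0],[0.015,0,0,0,0,0,0],[0.015,0,0,0,0,0,0],[0.015,0,0,0,0,0,0]]]' 60 |tail -2; python3 nudge.py '[[[0.015,0,0,-0.03,0,0,0],[0.015,0,0,-0.07,0,0,0],[0.015,0,0,-0.11,0,0,0],[0.015,0,0,-0.15,0,0,0],[0.015,0,0,-0.19,0,0,0]]]' 60 |tail -2
python3 - <<'E'
from h import *
go([.573,-.064,.2])
E
```

```text
tool_pos: [0.5593, -0.2307, 0.0184]
grip_width: 0.0251
grip_force: 60.2
grip_width: 0.0247
grip_force: 59.4
d [ 0.1333 -0.101   0.0109] fx [ 0.9 -1.1 -1. ] tcp [ 0.5587 -0.2306  0.211 ]
```

```bash
python3 nudge.py '[[[0.015,0.032,-0.024,0,0,0,0],[0.015,0.064,-0.048,0,0,0,0],[0.015,0.096,-0.072,0,0,0,0],[0.015,0.125,-0.094,0,0,0,0],[0.015,0.133,-0.101,0.0,0,0,0]]]' |tail -2;python3 nudge.py '[[[0.015,0,0,0.03,0,0,0],[0.015,0,0,0.06,0,0,0],[0.015,0,0,0.09,0,0,0],[0.015,0,0,0.09,0,0,0]]]'
python3 nudge.py '[[[0.045,0,0,0,0,0,0],[0.045,0,0,0,0,0,0],[0.045,0,0,0,0,0,0],[0.045,0,0,-0.03,0,0,0],[0.045,0,0,-0.07,0,0,0]]]' 
python3 nudge.py '[[[0.055,0,0,-0.04,0,0,-0.12],[0.055,0,0,-0.08,0,0,-0.24],[0.055,0,0,-0.1,0,0,-0.36],[0.055,0,0,-0.1,0,0,-0.48],[0.055,0,0,-0.1,0,0,-0.53]]]' |tail -1
python3 - <<'E'
from h import *
go([.45,-.348,.17],1.35-np.pi/2)
E
```

```text
grip_width: 0.0251
grip_force: 59.4
time: 8.43
tool_pos: [0.5686, -0.0633, 0.1121]
eef_rot: [[0.669, 0.743, -0.01], [0.743, -0.669, 0.002], [-0.005, -0.009, -1.0]]
force: [-1.6, 0.1, -2.3]
grip_width: 0.0248
grip_force: 59.4
time: 8.85
tool_pos: [0.5711, -0.0641, 0.1869]
eef_rot: [[0.67, 0.742, -0.005], [0.742, -0.67, 0.001], [-0.002, -0.004, -1.0]]
force: [0.7, -0.1, -0.1]
grip_width: 0.0452
grip_force: 0.0
grip_force: 0.0
d [-0.302  -0.068   0.1234] fx [-0.6  0.7 -1.1] tcp [ 0.5749 -0.065   0.2939]
rz(tool) 0.02278742959799729 q6 -0.05079861167620452
```

```bash
python3 nudge.py '[[[0.055,-0.038,-0.009,0.0,0,0,0],[0.055,-0.076,-0.018,0.01,0,0,0],[0.055,-0.114,-0.027,0.02,0,0,0],[0.055,-0.152,-0.036,0.03,0,0,0],[0.055,-0.18,-0.042,0.04,0,0,0]]]' |tail -1;python3 nudge.py '[[[0.055,-0.03,-0.009,0.025,0,0,0],[0.055,-0.06,-0.018,0.05,0,0,0],[0.055,-0.09,-0.022,0.07,0,0,0],[0.055,-0.11,-0.026,0.1,0,0,0],[0.055,-0.115,-0.026,0.13,0,0,0]]]' |tail -1
python3 - <<'E'
from h import *
p,K,E=snap("wrist","w5.png")
go([.45,-.348,.020],1.35-np.pi/2)
E
```

```text
grip_force: 0.0
grip_force: 0.0
d [-0.0058  0.008   0.0931] fx [-3.1  2.4 -4. ] tcp [ 0.4437 -0.3409  0.1132]
rz(tool) 0.013336695031097356 q6 -0.5878102174786722
```

View pics/w5.png

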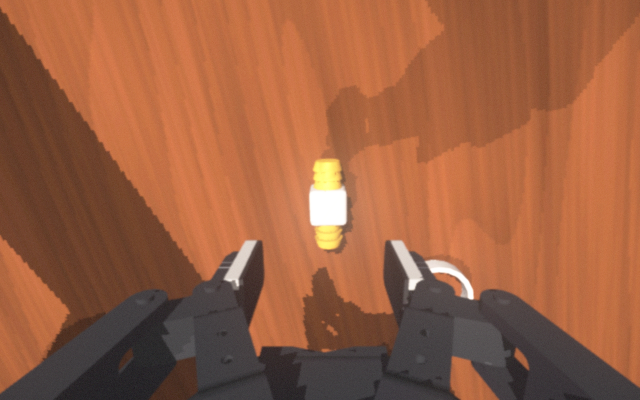

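The brass-ended fitting body is at (328,205) and aligned. The clamp ring at (445,275) is clear of the fingers.

Run:
```python
from h import *
K,E=load("w5")
m=(pt(K,E,327,163,.013)+pt(K,E,329,245,.013))/2;print(m);go([m[0],m[1],.02])
```

```text
[ 0.44953627 -0.35012902  0.013     ]
d [-0.008   0.008   0.0931] fx [-3.1  2.4 -4. ] tcp [ 0.4437 -0.3409  0.1132]
```

```bash
python3 nudge.py '[[[0.055,0,0,0,0,0,0],[0.055,0,0,0,0,0,0]]]'|grep pos
python3 - <<'E'
from h import *
p,K,E=snap("wrist","w6.png")
w=p[150:260,280:380].astype(int);b=(w[...,2]-w[...,0]>120)&(w[...,1]>140);y,x=np.nonzero(b);print(x.mean()+280,y.mean()+150,len(x))
m=pt(K,E,x.mean()+280,y.mean()+150,.013);print(m)
go([.4495,-.350,.020],1.35-np.pi/2)
E
```

```text
tool_pos: [0.4473, -0.34, 0.1199]
327.65672913117544 208.63373083475298 1174
[ 0.44919816 -0.34723145  0.013     ]
d [-0.0091  0.003   0.1009] fx [0.1 0.3 0.5] tcp [ 0.448  -0.3402  0.1208]
rz(tool) 0.017282488656209294 q6 -0.5863447764731299
```

```bash
python3 nudge.py '[[[0.055,-0.008,0.003,0.035,0,0,0],[0.055,-0.008,0.003,0.07,0,0,0],[0.055,-0.008,0.003,0.09,0,0,0],[0.055,-0.008,0.003,0.1,0,0,0],[0.055,-0.008,0.003,0.1,0,0,0]]]' 60 |grep pos; python3 nudge.py '[[[0.015,0,0,0,0,0,0],[0.015,0,0,0,0,0,0],[0.015,0,0,0,0,0,0],[0.015,0,0,0,0,0,0],[0.015,0,0,0,0,0,0]]]' 60 |tail -2; python3 nudge.py '[[[0.015,0,0,-0.03,0,0,0],[0.015,0,0,-0.07,0,0,0],[0.015,0,0,-0.11,0,0,0],[0.015,0,0,-0.15,0,0,0],[0.015,0,0,-0.19,0,0,0]]]' 60 |tail -2
python3 - <<'E'
from h import *
go([.573,-.064,.2])
E
```

```text
tool_pos: [0.4481, -0.347, 0.0176]
grip_width: 0.0246
grip_force: 60.0
grip_width: 0.0251
grip_force: 59.4
d [0.3031 0.0653 0.0106] fx [ 0.5 -0.8 -0.6] tcp [ 0.4476 -0.3476  0.2107]
```

```bash
python3 nudge.py '[[[0.015,0.04,0.009,0,0,0,0],[0.015,0.08,0.018,0,0,0,0],[0.015,0.12,0.027,0,0,0,0],[0.015,0.16,0.035,0,0,0,0],[0.015,0.2,0.043,0.0,0,0,0]]]' |tail -2;python3 nudge.py '[[[0.015,0.04,0.009,0,0,0,0],[0.015,0.08,0.018,0,0,0,0],[0.015,0.103,0.022,0,0,0,0],[0.015,0.103,0.022,0.02,0,0,0],[0.015,0.103,0.022,0.05,0,0,0]]]' |tail -2;python3 nudge.py '[[[0.015,0,0,0.03,0,0,0],[0.015,0,0,0.05,0,0,0],[0.015,0,0,0.05,0,0,0]]]'
python3 nudge.py '[[[0.045,0,0,0,0,0,0],[0.045,0,0,0,0,0,0],[0.045,0,0,0,0,0,0],[0.045,0,0,-0.03,0,0,0],[0.045,0,0,-0.07,0,0,0]]]' 
python3 nudge.py '[[[0.075,-0.01,0,-0.04,0,0,0.12],[0.075,-0.03,0,-0.08,0,0,0.24],[0.075,-0.06,0,-0.12,0,0,0.36],[0.075,-0.06,0,-0.15,0,0,0.43],[0.075,-0.06,0,-0.15,0,0,0.43]]]' |tail -1
python3 - <<'E'
from h import *
p,K,E=snap("wrist","w7.png")
go([.445,.268,.2],.887-np.pi/2)
E
```

```text
grip_width: 0.0248
grip_force: 59.5
grip_width: 0.0248
grip_force: 59.5
time: 12.7
tool_pos: [0.5692, -0.0632, 0.1033]
eef_rot: [[0.202, 0.979, -0.008], [0.979, -0.202, 0.002], [0.0, -0.008, -1.0]]
force: [-1.8, 0.6, -2.9]
grip_width: 0.0251
grip_force: 59.4
time: 13.12
tool_pos: [0.5709, -0.064, 0.1767]
eef_rot: [[0.203, 0.979, -0.005], [0.979, -0.203, 0.001], [0.0, -0.005, -1.0]]
force: [1.5, -0.9, -0.5]
grip_width: 0.045
grip_force: 0.0
grip_force: 0.0
d [ 0.2455 -0.3305  0.133 ] fx [-0.   0.4 -0.7] tcp [ 0.5631 -0.1251  0.3366]
rz(tool) 0.04761577489675228 q6 0.2809188045047708
```

View pics/w7.png

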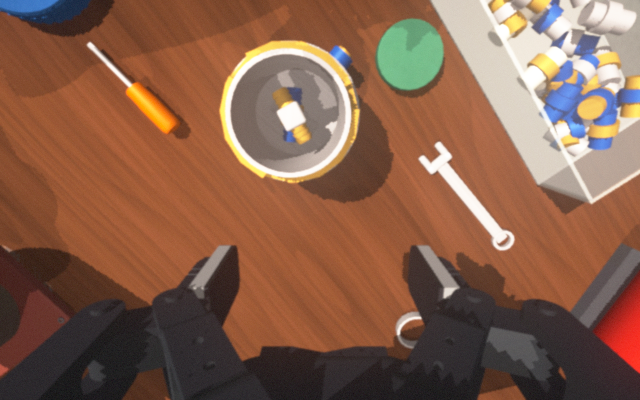

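All three fittings lie in the pot, around (291,115). I'll fit the rim numerically and go to the lid.

```bash
for i in 1 2; do python3 nudge.py '[[[0.075,0.024,-0.033,0,0,0,0],[0.075,0.048,-0.066,0,0,0,0],[0.075,0.072,-0.099,0,0,0,0],[0.075,0.096,-0.132,0,0,0,0],[0.075,0.12,-0.16,0,0,0,0]]]'|tail -1; done; python3 nudge.py '[[[0.075,0.0,-0.01,0.03,0,0,0.05],[0.075,0,-0.01,0.06,0,0,0.05],[0.075,0,-0.01,0.09,0,0,0.05],[0.075,0,-0.01,0.09,0,0,0.05]]]'
python3 - <<'E'
from h import *
def ring(fn,box,zs=.14):
    K,E=load(fn);im=cv2.imread("pics/"+fn+".png");hsv=cv2.cvtColor(im,cv2.COLOR_BGR2HSV)
    x0,x1,y0,y1=box;m=((hsv[...,2]>195)&(hsv[...,1]<50)).astype(np.uint8)[y0:y1,x0:x1]
    n,l,st,_=cv2.connectedComponentsWithStats(m);k=1+st[1:,4].argmax();c=np.argwhere(l==k)[:,::-1]
    h=cv2.convexHull(c.astype(np.int32))[:,0]+[x0,y0]
    P=np.array([pt(K,E,u,v,zs)[:2] for u,v in h])
    A=np.c_[2*P,np.ones(len(P))];x=np.linalg.lstsq(A,(P**2).sum(1),rcond=None)[0];r=np.sqrt(x[2]+x[0]**2+x[1]**2)
    print(fn,"pot",x[:2],r,np.abs(np.linalg.norm(P-x[:2],axis=1)-r).max(),len(P))
ring("w7",(215,365,38,190));ring("w3",(165,345,0,165))
p,K,E=snap("wrist","w8.png")
go([.445,.268,.06],.887-np.pi/2)
E
```

```text
grip_force: 0.0
grip_force: 0.0
time: 14.75
tool_pos: [0.4331, 0.2651, 0.2318]
eef_rot: [[0.63, 0.776, -0.009], [0.776, -0.63, -0.004], [-0.009, -0.005, -1.0]]
force: [-1.2, 0.3, -1.2]
grip_width: 0.0748
grip_force: 0.0
w7 pot [ 0.57406848 -0.06206264] 0.05973981086170583 0.0002732306716799818 47
w3 pot [ 0.57410427 -0.06199243] 0.05971044725609717 0.00023193524934397858 53
d [0.0096 0.0069 0.175 ] fx [-1.   0.2  0.8] tcp [0.4346 0.2653 0.2351]
rz(tool) 0.001086444041050516 q6 1.0757580948303014
```

View pics/w8.png

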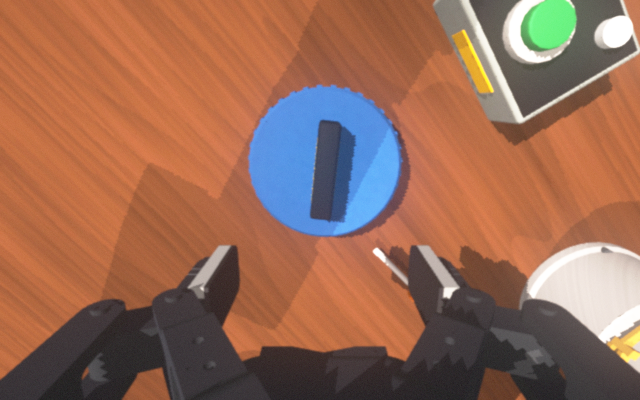

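The lid's circle is centred near (326,160). The bar's top runs from about (330,123) to (321,218), so it is turned slightly.

Run:
```python
from h import *
K,E=load("w8");im=cv2.imread("pics/w8.png");hsv=cv2.cvtColor(im,cv2.COLOR_BGR2HSV)
m=((hsv[...,0]>95)&(hsv[...,0]<125)&(hsv[...,1]>120)).astype(np.uint8);m[240:]=0;m[:,:220]=0;m[:,430:]=0
h=cv2.convexHull(np.argwhere(m)[:,::-1].astype(np.int32))[:,0]
P=np.array([pt(K,E,u,v,.036)[:2] for u,v in h]);A=np.c_[2*P,np.ones(len(P))];x=np.linalg.lstsq(A,(P**2).sum(1),rcond=None)[0];c=x[:2]
print("lid",c,np.sqrt(x[2]+c@c),len(P))
d=(hsv[...,2]<75).astype(np.uint8);w=np.zeros_like(d);w[110:230,300:345]=1;d*=w
q=np.argwhere(d)[:,::-1];r=cv2.minAreaRect(q.astype(np.float32));print(r,len(q))
bx=cv2.boxPoints(r);W=np.array([pt(K,E,u,v,.062) for u,v in bx]);print(W.mean(0),[(np.linalg.norm(W[i]-W[(i+1)%4]).round(4),np.arctan2(*(W[(i+1)%4]-W[i])[[1,0]]).round(3)) for i in range(4)])
```

```text
lid [0.43865583 0.27095632] 0.07448675337692812 49
((0.0, 0.0), (0.0, 0.0), 0.0) 0
[0.32510911 0.54001425 0.062     ] [(np.float64(0.0), np.float64(0.0)), (np.float64(0.0), np.float64(0.0)), (np.float64(0.0), np.float64(0.0)), (np.float64(0.0), np.float64(0.0))]
```

Run:
```python
from h import *
K,E=load("w8");im=cv2.imread("pics/w8.png")
print(im[170,305:355:4].tolist())
m=np.zeros(im.shape[:2],bool);m[115:228,300:350]=True
d=(im[...,0].astype(int)<90)&m;q=np.argwhere(d)[:,::-1];print(len(q))
r=cv2.minAreaRect(q.astype(np.float32));bx=cv2.boxPoints(r);print(bx.round(0).tolist());W=np.array([pt(K,E,u,v,.064) for u,v in bx]);print(W.mean(0),[(np.linalg.norm(W[i]-W[(i+1)%4]).round(4),np.arctan2(*(W[(i+1)%4]-W[i])[[1,0]]).round(3)) for i in range(4)])
```

```text
[[233, 151, 89], [230, 147, 81], [202, 135, 88], [94, 73, 70], [96, 78, 72], [94, 73, 67], [93, 73, 67], [93, 71, 63], [118, 77, 51], [124, 79, 49], [126, 80, 51], [129, 85, 56], [227, 147, 82]]
524
[[310.0, 217.0], [321.0, 120.0], [341.0, 123.0], [330.0, 219.0]]
[0.4385254  0.27011498 0.064     ] [(np.float64(0.0887), np.float64(0.769)), (np.float64(0.017), np.float64(-0.794)), (np.float64(0.0888), np.float64(-2.356)), (np.float64(0.0184), np.float64(2.339))]
```

```bash
python3 nudge.py '[[[0.05,0,0,0,0,0,0],[0.05,0,0,0,0,0,0]]]'|head -3;  python3 - <<'E'
from h import *
go([.4385,.2705,.056],.777-np.pi/2)
E
```

```text
time: 14.97
tool_pos: [0.4383, 0.2662, 0.2405]
eef_rot: [[0.632, 0.775, 0.004], [0.775, -0.632, 0.002], [0.004, 0.002, -1.0]]
d [ 0.0028 -0.0029  0.1845] fx [ 0.7 -0.1  1.8] tcp [0.4383 0.2662 0.2405]
rz(tool) 0.10961072539717298 q6 1.0760242206463198
```

```bash
python3 nudge.py '[[[0.05,0.003,-0.003,0.03,0,0,0.11],[0.05,0.003,-0.003,0.06,0,0,0.11],[0.05,0.003,-0.003,0.09,0,0,0.11],[0.05,0.003,-0.003,0.12,0,0,0.11],[0.05,0.003,-0.003,0.14,0,0,0.11]]]'|tail -1; python3 nudge.py '[[[0.05,0,0,0.02,0,0,0],[0.05,0,0,0.035,0,0,0],[0.05,0,0,0.043,0,0,0],[0.05,0,0,0.043,0,0,0],[0.05,0,0,0.043,0,0,0]]]'; python3 nudge.py '[[[0.01,0,0,0,0,0,0],[0.01,0,0,0,0,0,0],[0.01,0,0,0,0,0,0],[0.01,0,0,0,0,0,0],[0.01,0,0,0,0,0,0]]]' 90; python3 nudge.py '[[[0.01,0,0,-0.01,0,0,0],[0.01,0,0,-0.04,0,0,0],[0.01,0,0,-0.08,0,0,0],[0.01,0,0,-0.12,0,0,0],[0.01,0,0,-0.16,0,0,0]]]' 90
python3 - <<'E'
from h import *
go([.5741,-.062,.2])
E
```

```text
grip_force: 0.0
time: 15.8
tool_pos: [0.4378, 0.2703, 0.0562]
eef_rot: [[0.713, 0.701, 0.002], [0.701, -0.713, 0.001], [0.002, 0.001, -1.0]]
force: [-0.3, -0.4, 0.1]
grip_width: 0.0499
grip_force: 0.0
time: 16.22
tool_pos: [0.438, 0.2705, 0.0566]
eef_rot: [[0.713, 0.701, 0.003], [0.701, -0.713, 0.001], [0.003, 0.001, -1.0]]
force: [-0.1, -1.2, 5.1]
grip_width: 0.0186
grip_force: 89.2
time: 16.63
tool_pos: [0.4353, 0.2696, 0.2162]
eef_rot: [[0.713, 0.701, -0.002], [0.701, -0.713, -0.001], [-0.002, -0.001, -1.0]]
force: [1.9, 0.1, -4.4]
grip_width: 0.0186
grip_force: 88.5
d [-0.1335  0.3338  0.0162] fx [ 1.9  0.1 -4.4] tcp [0.4353 0.2696 0.2162]
```

```bash
python3 nudge.py '[[[0.01,-0.013,0.034,-0.01,0,0,0],[0.01,-0.027,0.068,-0.02,0,0,0],[0.01,-0.041,0.102,-0.02,0,0,0],[0.01,-0.055,0.136,-0.02,0,0,0],[0.01,-0.068,0.17,-0.02,0,0,0]]]'|tail -2;python3 nudge.py '[[[0.01,-0.013,0.034,0,0,0,0],[0.01,-0.027,0.068,0,0,0,0],[0.01,-0.041,0.102,0,0,0,0],[0.01,-0.055,0.136,0,0,0,0],[0.01,-0.065,0.163,0,0,0,0]]]'|tail -2
python3 nudge.py '[[[0.01,0,0,0,0,0,0],[0.01,0,0,0,0,0,0],[0.01,0,0,0,0,0,0]]]'
python3 - <<'E'
from h import *
snap("wrist","w9.png");snap("side","s9.png");go([.5741,-.062,.2])
c=np.vstack([cv2.imread("pics/w9.png")[0:260,100:640],cv2.imread("pics/s9.png")[100:300,100:640]]);cv2.imwrite("pics/c9.png",c)
E
```

```text
grip_width: 0.0187
grip_force: 88.9
grip_width: 0.019
grip_force: 61.1
time: 17.72
tool_pos: [0.5743, -0.0602, 0.2343]
eef_rot: [[0.714, 0.701, -0.002], [0.701, -0.714, 0.001], [-0.001, -0.002, -1.0]]
force: [-0.3, 1.3, -4.1]
grip_width: 0.0183
grip_force: 92.1
d [-0.002   0.0016  0.0346] fx [ 0.4  0.7 -4.2] tcp [ 0.5744 -0.0594  0.2346]
```

View pics/c9.png

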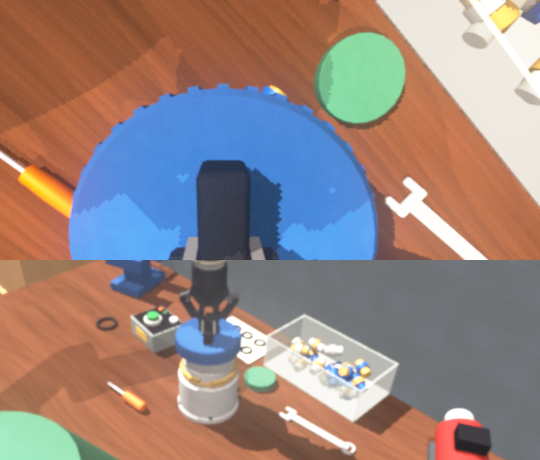

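The lid hangs over the pot and looks near level, with the bar straight between the fingers. The grip did slacken briefly on the way, so I'll check numerically whether the lid slipped.

Run:
```python
from h import *
from scipy.optimize import least_squares
K,E=load("w9");im=cv2.imread("pics/w9.png");hsv=cv2.cvtColor(im,cv2.COLOR_BGR2HSV)
m=((hsv[...,0]>95)&(hsv[...,0]<125)&(hsv[...,1]>110)).astype(np.uint8);m[245:]=0;m[:,:150]=0;m[:,500:]=0
m[80:100,365:390]=0
h=cv2.convexHull(np.argwhere(m)[:,::-1].astype(np.int32))[:,0].astype(float);h=h[(h[:,1]<235)]
s=ctrl.sense();R=np.array(s["eef_rot"]);t=np.array(s["tool_pos"])
cam=np.array(ctrl.read_camera("wrist")["T_tool_cam"]);Ei=np.linalg.inv(cam)
R0=R
def res(p): # disc top in tool frame: centre (x,y,z), tilt rx ry
    x,y,z,a,b=p;n=cv2.Rodrigues(np.array([a,b,0.]))[0]
    C=cam[:3,3];d=(cam[:3,:3]@np.linalg.solve(K,np.c_[h,np.ones(len(h))].T)).T
    o=np.array([x,y,z]);nn=n[:,2];P=C+d*(((o-C)@nn)/(d@nn))[:,None]
    return np.r_[(np.linalg.norm(P-o,axis=1)-.0748)*1e3, x*1e3*.5]
r=least_squares(res,[0,0,.02,0,0]);print(r.x.round(4),np.abs(r.fun).max(),len(h))
r2=least_squares(lambda p:res([p[0],p[1],.0205,p[2],p[3]]),[0,0,0,0]);print(r2.x.round(4),np.abs(r2.fun).max())
print(np.round(s["moment"],2),np.round(s["force"],1))
```

```text
[ 0.0017  0.0001  0.0237  0.005  -0.0391] 0.8673445539370941 33
[ 0.003   0.0023  0.0843 -0.1579] 1.5032646835749293
[ 0.04 -0.03  0.01] [ 0.4  0.7 -4.2]
```

```bash
python3 nudge.py '[[[0.01,-0.002,0.0015,0.01,0,0,0],[0.01,-0.002,0.0015,0.02,0,0,0],[0.01,-0.002,0.0015,0.03,0,0,0],[0.01,-0.002,0.0015,0.036,0,0,0],[0.01,-0.002,0.0015,0.036,0,0,0]]]' ; python3 nudge.py '[[[0.01,0,0,0.003,0,0,0],[0.01,0,0,0.006,0,0,0],[0.01,0,0,0.009,0,0,0],[0.01,0,0,0.009,0,0,0]]]'
```

```text
time: 18.28
tool_pos: [0.5731, -0.0626, 0.1958]
eef_rot: [[0.713, 0.701, -0.005], [0.701, -0.713, 0.001], [-0.003, -0.004, -1.0]]
force: [-0.0, 0.1, -4.0]
grip_width: 0.0182
grip_force: 92.4
time: 18.62
tool_pos: [0.5746, -0.0632, 0.1893]
eef_rot: [[0.713, 0.701, -0.001], [0.701, -0.713, 0.0], [-0.0, -0.001, -1.0]]
force: [-0.3, 0.3, -3.9]
grip_width: 0.0182
grip_force: 92.4
```

```bash
python3 nudge.py '[[[0.01,0,0,0.002,0,0,0],[0.01,0,0,0.004,0,0,0],[0.01,0,0,0.004,0,0,0]]]'|egrep "pos|force"; python3 nudge.py '[[[0.01,0,0,0.002,0,0,0],[0.01,0,0,0.003,0,0,0],[0.01,0,0,0.003,0,0,0]]]'|egrep "pos|force"
```

```text
tool_pos: [0.5746, -0.0632, 0.1855]
force: [-0.4, -0.7, -3.9]
grip_force: 92.4
tool_pos: [0.5746, -0.0631, 0.1825]
force: [0.0, 0.5, -3.6]
grip_force: 92.4
```

```bash
for i in 1 2; do python3 nudge.py '[[[0.01,0,0,0.001,0,0,0],[0.01,0,0,0.002,0,0,0],[0.01,0,0,0.002,0,0,0]]]'|egrep "pos|^force"; done
```

```text
tool_pos: [0.5746, -0.0632, 0.1806]
force: [-0.0, 0.1, -4.2]
tool_pos: [0.5749, -0.0632, 0.18]
force: [-4.4, 0.6, 4.1]
```

```bash
cat >> h.py <<'E'
def lid(fn):
    from scipy.optimize import least_squares
    im,K,_=snap("wrist",fn);hsv=cv2.cvtColor(im,cv2.COLOR_BGR2HSV)
    m=((hsv[...,0]>95)&(hsv[...,0]<125)&(hsv[...,1]>110)).astype(np.uint8)
    m[245:]=0;m[:,:130]=0;m[:,520:]=0
    m=cv2.morphologyEx(m,cv2.MORPH_OPEN,np.ones((5,5)))
    n,l,st,_=cv2.connectedComponentsWithStats(m);m=l==1+st[1:,4].argmax()
    h=cv2.convexHull(np.argwhere(m)[:,::-1].astype(np.int32))[:,0].astype(float);h=h[h[:,1]<235]
    cam=np.array(ctrl.read_camera("wrist")["T_tool_cam"])
    d=(cam[:3,:3]@np.linalg.solve(K,np.c_[h,np.ones(len(h))].T)).T;C=cam[:3,3]
    def res(p):
        n=cv2.Rodrigues(np.array([p[3],p[4],0.]))[0][:,2];o=p[:3]
        P=C+d*(((o-C)@n)/(d@n))[:,None]
        return np.r_[(np.linalg.norm(P-o,axis=1)-.0748)*1e3,p[3]*10,p[4]*10]
    r=least_squares(res,[0,0,.02,0,0]);s=ctrl.sense();R=np.array(s["eef_rot"])
    w=R@r.x[:3]+s["tool_pos"]
    print(fn,"q6 %.2f"%s["joints"][5],"tool",r.x.round(4),"world top",w.round(4),"lid z",(w[2]-.036).round(4),"res",np.abs(r.fun).max().round(2),
     "ext",h.min(0),h.max(0),"F",np.round(s["force"],1),"M",np.round(s["moment"],2),"g",round(s["grip_width"],4),"tcp",np.round(s["tool_pos"],4))
E
python3 -c "
from h import *
lid('l0.png')"
python3 nudge.py '[[[0.023,0,0,0,0,0,0],[0.023,0,0,0,0,0,0],[0.023,0,0,0,0,0,0]]]' >/dev/null
python3 -c "
from h import *
lid('l1.png')"
python3 nudge.py '[[[0.023,0,0,0,0,0,-0.08],[0.023,0,0,0,0,0,-0.16],[0.023,0,0,0,0,0,-0.2],[0.023,0,0,0,0,0,-0.2]]]' >/dev/null
python3 -c "
from h import *
lid('l2.png')"
```

```text
l0.png q6 0.55 tool [ 0.0031  0.0018  0.0237  0.0663 -0.0685] world top [ 0.5784 -0.0623  0.1563] lid z 0.1203 res 2.93 ext [169.  81.] [477. 233.] F [-5.   0.8  5.9] M [0.21 0.82 0.05] g 0.0183 tcp [ 0.5749 -0.0632  0.1799]
l1.png q6 0.55 tool [ 0.0029  0.0021  0.023   0.0897 -0.0493] world top [ 0.5786 -0.0627  0.1558] lid z 0.1198 res 2.37 ext [168.  82.] [477. 220.] F [-0.5 -1.5 -0.2] M [-0.08 -0.03  0.  ] g 0.0226 tcp [ 0.575  -0.0632  0.1788]
l2.png q6 0.35 tool [ 0.0018  0.0007  0.0234  0.0361 -0.0007] world top [ 0.5766 -0.0621  0.1555] lid z 0.1195 res 1.85 ext [168.  84.] [477. 226.] F [1.3 0.5 1. ] M [-0.04 -0.04 -0.04] g 0.0232 tcp [ 0.575  -0.0633  0.1789]
```

```bash
python3 nudge.py '[[[0.023,0,0,0,0,0,-0.08],[0.023,0,0,0,0,0,-0.16],[0.023,0,0,0,0,0,-0.22],[0.023,0,0,0,0,0,-0.22]]]' >/dev/null
python3 -c "
from h import *
lid('l3.png')"
python3 nudge.py '[[[0.023,0,0,0,0,0,-0.08],[0.023,0,0,0,0,0,-0.16],[0.023,0,0,0,0,0,-0.22],[0.023,0,0,0,0,0,-0.22]]]' >/dev/null
python3 -c "
from h import *
lid('l4.png')"
python3 nudge.py '[[[0.023,0,0,0,0,0,-0.08],[0.023,0,0,0,0,0,-0.16],[0.023,0,0,0,0,0,-0.22],[0.023,0,0,0,0,0,-0.22]]]' >/dev/null
python3 -c "
from h import *
lid('l5.png')"
```

```text
l3.png q6 0.13 tool [0.0015 0.     0.0229 0.0083 0.0148] world top [ 0.576  -0.0619  0.1567] lid z 0.1207 res 0.21 ext [168.  84.] [477. 223.] F [ 0.3 -0.5  5.8] M [ 0.02 -0.03 -0.05] g 0.0228 tcp [ 0.5753 -0.0633  0.1796]
l4.png q6 -0.09 tool [ 0.0017 -0.0002  0.0226  0.0029  0.0018] world top [ 0.5759 -0.0616  0.1577] lid z 0.1217 res 0.23 ext [168.  83.] [478. 234.] F [1.5 0.6 8. ] M [ 0.02  0.01 -0.22] g 0.023 tcp [ 0.5757 -0.0634  0.1803]
l5.png q6 -0.31 tool [ 0.0018 -0.0002  0.0226  0.0045  0.002 ] world top [ 0.5761 -0.0617  0.1585] lid z 0.1225 res 0.33 ext [168.  84.] [478. 219.] F [-0.2  1.  10. ] M [ 0.05  0.01 -0.22] g 0.0229 tcp [ 0.5763 -0.0635  0.181 ]
```

```bash
python3 nudge.py '[[[0.023,0,0,-0.004,0,0,0],[0.023,0,0,-0.006,0,0,0],[0.023,0,0,-0.006,0,0,0]]]' |egrep "pos|^force"
python3 -c "
from h import *
lid('l6.png')"
python3 nudge.py '[[[0.023,0,0,0,0,0,-0.08],[0.023,0,0,0,0,0,-0.16],[0.023,0,0,0,0,0,-0.16]]]' >/dev/null
python3 -c "
from h import *
lid('l7.png')"
python3 nudge.py '[[[0.023,0,0,0,0,0,-0.08],[0.023,0,0,0,0,0,-0.16],[0.023,0,0,0,0,0,-0.16]]]' >/dev/null
python3 -c "
from h import *
lid('l8.png')"
```

```text
tool_pos: [0.5748, -0.0632, 0.1848]
force: [1.9, -0.9, 0.6]
l6.png q6 -0.31 tool [ 0.0019 -0.      0.026  -0.0064 -0.0041] world top [ 0.5746 -0.0612  0.1587] lid z 0.1227 res 0.26 ext [172.  84.] [476. 229.] F [1.3 0.  1.3] M [ 0.01 -0.22 -0.05] g 0.0228 tcp [ 0.5748 -0.0632  0.1847]
l7.png q6 -0.47 tool [ 0.0028  0.0003  0.0353 -0.008  -0.0136] world top [ 0.5738 -0.0602  0.1489] lid z 0.1129 res 0.18 ext [181.  83.] [469. 231.] F [-0.3  0.1 -0.4] M [-0.04 -0.02 -0.03] g 0.0226 tcp [ 0.5742 -0.0631  0.1842]
l8.png q6 -0.63 tool [0.0032 0.0002 0.0362 0.008  0.0021] world top [ 0.5734 -0.0601  0.1483] lid z 0.1123 res 0.15 ext [180.  82.] [467. 223.] F [-0.2  0.  -0.7] M [-0.05  0.1   0.  ] g 0.0233 tcp [ 0.5744 -0.0631  0.1845]
```

The lid dropped by about 8–10 mm and sits level. I'll lower the fingers for overlap and screw it clockwise.

```bash
python3 nudge.py '[[[0.023,0,0,0.003,0,0,0],[0.023,0,0,0.006,0,0,0],[0.023,0,0,0.006,0,0,0.05]]]' |egrep "pos|^force"
python3 nudge.py '[[[0.023,0,0,0,0,0,0.1],[0.023,0,0,0,0,0,0.2],[0.023,0,0,0,0,0,0.3],[0.023,0,0,0,0,0,0.4]]]' >/dev/null
python3 -c "
from h import *
lid('m1.png')"
python3 nudge.py '[[[0.023,0,0,0,0,0,0.1],[0.023,0,0,0,0,0,0.2],[0.023,0,0,0,0,0,0.3],[0.023,0,0,0,0,0,0.4]]]' >/dev/null
python3 -c "
from h import *
lid('m2.png')"
```

```text
tool_pos: [0.5743, -0.063, 0.1778]
force: [-0.8, -0.4, 0.0]
m1.png q6 -0.18 tool [ 0.0033 -0.0003  0.0298 -0.0004 -0.0013] world top [ 0.5745 -0.0598  0.1485] lid z 0.1125 res 0.18 ext [174.  81.] [472. 229.] F [-0.1 -0.5  0.7] M [-0.01  0.04 -0.02] g 0.023 tcp [ 0.5747 -0.0631  0.1783]
m2.png q6 0.22 tool [0.0033 0.     0.0312 0.0155 0.0086] world top [ 0.576  -0.0601  0.1472] lid z 0.1112 res 0.46 ext [175.  81.] [470. 232.] F [ 0.5  0.  -0.3] M [-0.04 -0.04 -0.03] g 0.0232 tcp [ 0.5746 -0.0631  0.1784]
```

Sinking evenly; continue.

```bash
python3 nudge.py '[[[0.023,0,0,0,0,0,0.1],[0.023,0,0,0,0,0,0.2],[0.023,0,0,0,0,0,0.3],[0.023,0,0,0,0,0,0.4]]]' >/dev/null
python3 -c "
from h import *
lid('m3.png')"
python3 nudge.py '[[[0.023,0,0,0,0,0,0.1],[0.023,0,0,0,0,0,0.2],[0.023,0,0,0,0,0,0.3],[0.023,0,0,0,0,0,0.4]]]' >/dev/null
python3 -c "
from h import *
lid('m4.png')"
python3 nudge.py '[[[0.023,0,0,0,0,0,0.08],[0.023,0,0,0,0,0,0.16],[0.023,0,0,0,0,0,0.24],[0.023,0,0,0,0,0,0.24]]]' >/dev/null
python3 -c "
from h import *
lid('m5.png')"
```

```text
m3.png q6 0.61 tool [ 0.005   0.0013  0.0331  0.0601 -0.0482] world top [ 0.5792 -0.0608  0.1454] lid z 0.1094 res 2.34 ext [177.  78.] [469. 209.] F [ 0.  -0.1 -0.8] M [ 0.    0.04 -0.  ] g 0.0231 tcp [ 0.5745 -0.0631  0.1784]
m4.png q6 1.01 tool [ 0.0075  0.0018  0.0346  0.0664 -0.1312] world top [ 0.582  -0.0623  0.1437] lid z 0.1077 res 2.27 ext [177.  70.] [468. 232.] F [-0.4 -0.1 -0.5] M [0.1  0.07 0.06] g 0.023 tcp [ 0.5744 -0.0629  0.1783]
m5.png q6 1.25 tool [ 0.006  -0.0019  0.0364 -0.071  -0.0752] world top [ 0.5806 -0.0607  0.1424] lid z 0.1064 res 2.75 ext [179.  71.] [467. 226.] F [ 0.1  1.4 -0. ] M [0.06 0.05 0.08] g 0.0231 tcp [ 0.5748 -0.0631  0.1788]
```

```bash
for i in 1 2; do python3 nudge.py '[[[0.023,0,0,0,0,0,0.06],[0.023,0,0,0,0,0,0.12],[0.023,0,0,0,0,0,0.12]]]' >/dev/null
python3 - <<'E'
from h import *
lid('n$i.png');print(np.array(ctrl.sense()["eef_rot"])[:2,1],ctrl.sense()["joint_efforts"][5])
E
done
```

```text
n1.png q6 1.37 tool [ 0.0063 -0.0042  0.0347 -0.1415 -0.1002] world top [ 0.581  -0.059   0.1439] lid z 0.1079 res 2.48 ext [179.  73.] [466. 233.] F [-0.8  1.8 -1.7] M [0.23 0.2  0.09] g 0.0228 tcp [ 0.5746 -0.063   0.1787]
[-0.04824239 -0.99883559] 0.127864689566195
n2.png q6 1.49 tool [ 0.0053 -0.0033  0.0362 -0.1153 -0.0611] world top [ 0.5804 -0.0607  0.1425] lid z 0.1065 res 2.34 ext [179.  76.] [465. 208.] F [-1.1  1.  -1.3] M [0.27 0.16 0.77] g 0.023 tcp [ 0.5746 -0.063   0.1787]
[-0.16738774 -0.98589114] 0.8360379561781883
```

```bash
python3 nudge.py '[[[0.023,0,0,0,0,0,0.04],[0.023,0,0,0,0,0,0.08],[0.023,0,0,0,0,0,0.08]]]' | tail -3
python3 - <<'E'
from h import *
lid('n3.png');snap("side","s10.png");s=ctrl.sense();print(s["joints"][5],s["moment"])
a=cv2.imread("pics/s10.png")[150:300,220:400];b=cv2.imread("pics/n3.png")
cv2.imwrite("pics/c10.png",np.hstack([cv2.resize(a,(432,360)),cv2.resize(b[:290],(360,163+197))]))
E
```

```text
force: [-4.3, 2.6, 1.8]
grip_width: 0.0232
grip_force: 57.2
n3.png q6 1.57 tool [ 0.0051 -0.0023  0.0363 -0.0597 -0.0575] world top [ 0.5795 -0.062   0.1425] lid z 0.1065 res 2.67 ext [178.  78.] [465. 228.] F [-4.8  2.1  2.2] M [0.33 0.84 1.84] g 0.0235 tcp [ 0.5741 -0.0629  0.1789]
1.572710474770569 [0.33554269 0.90769253 1.82784501]
```

View pics/c10.png

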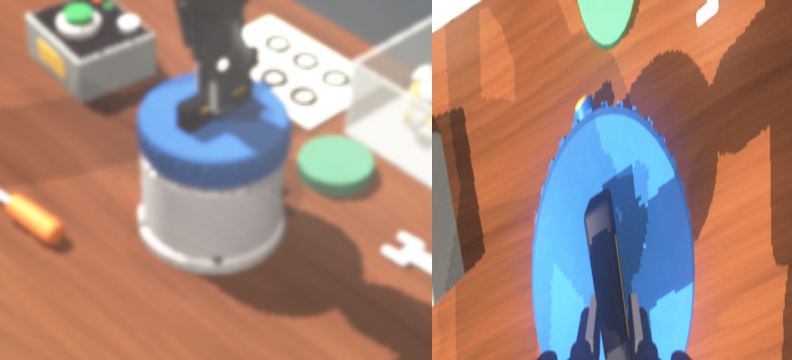

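The lid sits flat over the thread, and the hard stop was felt (moment rising to 1.8 N m). I'll back off, open, rise and go look at the button.

```bash
python3 nudge.py '[[[0.023,0,0,0,0,0,-0.05],[0.04,0,0,0,0,0,-0.08],[0.05,0,0,0,0,0,-0.1],[0.05,0,0,0,0,0,-0.1]]]' |egrep "^force"; python3 nudge.py '[[[0.05,0,0,-0.02,0,0,0],[0.05,0,0,-0.06,0,0,0],[0.05,0,0,-0.1,0,0,0],[0.05,0,0,-0.12,0,0,0],[0.05,0,0,-0.12,0,0,0]]]' |egrep "pos|^force"; python3 -c "
from h import *
go([.58,.15,.28])"
```

```text
force: [1.0, -0.1, -0.4]
tool_pos: [0.5779, -0.0641, 0.3064]
force: [1.1, 0.4, 0.1]
d [-0.0309 -0.212   0.0258] fx [1.1 0.4 0.1] tcp [ 0.5779 -0.0641  0.3064]
```

```bash
python3 nudge.py '[[[0.05,-0.005,-0.04,0,0,0,0],[0.05,-0.01,-0.08,0,0,0,0],[0.05,-0.015,-0.12,0,0,0,0],[0.03,-0.02,-0.16,0.0,0,0,0],[0.02,-0.02,-0.2,0.0,0,0,0]]]'|tail -1;python3 nudge.py '[[[0,0,-0.0,0,0,0,0],[0,0,0,0,0,0,0],[0,0,0,0,0,0,0],[0,0,0,0,0,0,0]]]'
python3 - <<'E'
from h import *
p,K,E=snap("wrist","w11.png");snap("scene","sc11.png");snap("side","sd11.png")
C=[]
for fn in("w11","sc11","sd11"):
    im=cv2.imread(f"pics/{fn}.png").astype(int);K,E=load(fn)
    m=((im[...,1]-im[...,2]>70)&(im[...,1]-im[...,0]>50)).astype(np.uint8)
    n,l,st,ce=cv2.connectedComponentsWithStats(m)
    for i in range(1,n):
        if st[i,4]>25: print(fn,st[i],ce[i].round(1),pt(K,E,*ce[i],.072).round(4))
s=ctrl.sense();print(np.round(s["tool_pos"],4))
E
```

```text
grip_force: 0.0
time: 27.87
tool_pos: [0.5855, 0.1362, 0.2984]
eef_rot: [[0.988, -0.154, -0.0], [-0.154, -0.988, -0.001], [-0.0, 0.001, -1.0]]
force: [-0.4, -0.1, -0.2]
grip_width: 0.0001
grip_force: 0.0
w11 [ 472    0   75   38 2149] [507.1  15.3] [ 0.706  -0.0612  0.072 ]
w11 [178  77  11  12 106] [182.9  82.7] [0.6943 0.2614 0.072 ]
w11 [183 117  33  34 857] [199.2 133.7] [0.6425 0.2581 0.072 ]
sc11 [414 225  12  11 108] [419.6 230. ] [0.6379 0.2584 0.072 ]
sd11 [247 152  11   6  56] [252.  154.5] [0.6515 0.2706 0.072 ]
[0.5856 0.136  0.2988]
```

View pics/w11.png

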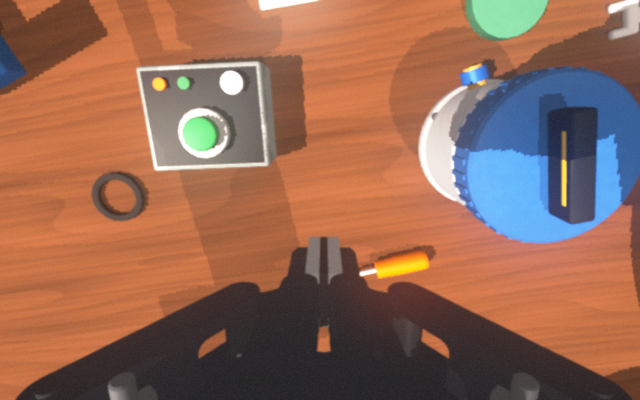

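The wrist picture shows the button at (199,134), with the lid bar's yellow mark upright and the lid seated. I'll triangulate the button.

Run:
```python
from h import *
from scipy.optimize import least_squares
o=[("w11",199.2,133.7),("sc11",419.6,230.),("sd11",252.,154.5)]
r=least_squares(lambda p:np.r_[tuple((proj(*load(f),p)-[u,v])*w for (f,u,v),w in zip(o,(1,1,1)))],[.64,.26,.07]);print(r.x.round(4),r.fun.round(1))
go([r.x[0],r.x[1],.12])
```

```text
[0.6428 0.255  0.0813] [-0.4  0.1 -0.3 -0.4  0.7  0.6]
d [ 0.0381 -0.1264  0.1787] fx [ 0.3 -0.5  0.9] tcp [0.5856 0.136  0.2988]
```

```bash
python3 nudge.py '[[[0,0.012,-0.04,0,0,0,0],[0,0.024,-0.08,0,0,0,0],[0,0.038,-0.12,0.01,0,0,0],[0,0.038,-0.1264,0.05,0,0,0],[0,0.038,-0.1264,0.09,0,0,0]]]'|tail -1;python3 nudge.py '[[[0,0,0,0.03,0,0,0],[0,0,0,0.06,0,0,0],[0,0,0,0.08,0,0,0],[0,0,0,0.08,0,0,0]]]' 80|egrep "pos|^force"
for i in 1 2; do python3 nudge.py '[[[0,0,0,0.003,0,0,0],[0,0,0,0.005,0,0,0],[0,0,0,0.005,0,0,0]]]'|egrep "pos|^force"; done
```

```text
grip_force: 0.0
tool_pos: [0.6389, 0.2545, 0.1221]
force: [-1.6, -0.7, 0.7]
tool_pos: [0.6438, 0.2566, 0.126]
force: [-0.8, 0.5, -0.1]
tool_pos: [0.6425, 0.2567, 0.1193]
force: [-0.4, -0.1, -0.6]
```

```bash
python3 nudge.py '[[[0,0,0,0.008,0,0,0],[0,0,0,0.016,0,0,0],[0,0,0,0.016,0,0,0]]]'|egrep "pos|^force"
for i in 1 2 3 4; do python3 nudge.py '[[[0,0,0,0.002,0,0,0],[0,0,0,0.003,0,0,0],[0,0,0,0.003,0,0,0]]]'|egrep "pos|^force"; done
```

```text
tool_pos: [0.6413, 0.2564, 0.1004]
force: [0.1, 0.7, 1.5]
tool_pos: [0.642, 0.2566, 0.0996]
force: [-2.4, -0.2, 2.1]
tool_pos: [0.6425, 0.2567, 0.097]
force: [-1.8, -0.8, 2.9]
tool_pos: [0.6426, 0.2568, 0.094]
force: [-1.0, -0.8, 5.1]
tool_pos: [0.6427, 0.2568, 0.093]
force: [-5.0, -1.3, 13.3]
```

```bash
python3 nudge.py '[[[0,0,0,0.002,0,0,0],[0,0,0,0.003,0,0,0],[0,0,0,0.003,0,0,0],[0,0,0,0.003,0,0,0]]]'|egrep "pos|^force"
python3 nudge.py '[[[0,0,0,-0.03,0,0,0],[0,0,0,-0.07,0,0,0],[0,0,0,-0.11,0,0,0],[0,0,0,-0.15,0,0,0],[0,0,0,-0.15,0,0,0]]]'|egrep "pos|^force"
python3 nudge.py '[[[0,0,0,0,0,0,0],[0,0,0,0,0,0,0],[0,0,0,0,0,0,0],[0,0,0,0,0,0,0],[0,0,0,0,0,0,0]]]'|egrep "pos|^force"
python3 - <<'E'
from h import *
a,_,_=snap("scene","z.png");b,_,_=snap("side","z2.png")
cv2.imwrite("pics/zz.png",np.hstack([cv2.resize(a[150:280,180:480],(420,182)),cv2.resize(b[130:300,200:400],(340,289))[:182]]))
E
```

```text
tool_pos: [0.6429, 0.2569, 0.0927]
force: [-13.0, -5.2, 27.7]
tool_pos: [0.6467, 0.2579, 0.2488]
force: [1.5, 0.3, 2.7]
tool_pos: [0.6415, 0.2564, 0.2355]
force: [0.5, 0.1, 0.2]
```

View pics/zz.png

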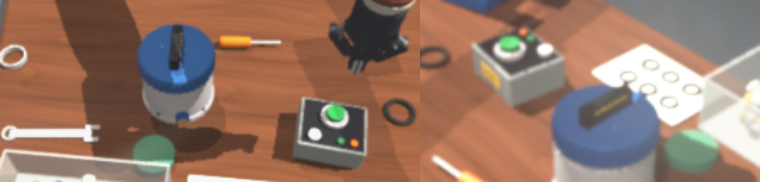

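The lid is seated level on the pot, the button is back up, the bystanders haven't moved, and the arm is clear. Handing in.

```bash
python3 -c "
from bench import ctrl
print(ctrl.close_job())"
```

```text
the job is handed in; nothing more can be done
None
```

The job is handed in, with no verdict returned: the three fittings present are in the pot, the lid is screwed home to its stop, and the green button was pressed fully down and came back up, with the other tools and parts left where they were.

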